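# Give each watered pot its own saucer again

### The arm

A 6-joint arm with a two-finger parallel gripper is mounted at the origin on the work surface. World frame = base frame: x ahead of the robot, y to its left, z up, the work surface at z = 0. Lengths are in m, angles in rad, forces in N, time in s.
With the tool pointing down it reaches from about 0.35 to 0.775 m from the base axis. Payload 5.5 kg.
Tool frame: the origin (TCP) lies between the finger pads; the fingertips stand 19 mm ahead of it and the grasp point (between the pads) is the TCP; z points along the fingers, x is the direction in which the jaws open and shut, and the axes are right-handed (so a half turn about z gives the same grasp; the last joint's range is limited). The gripper opens to 85 mm and grips with 20 to 120 N. Pads are 22 mm wide; open, the fingers measure 114 mm over their backs; the gripper's body (76 mm by 85 mm) begins 54 mm behind the grasp point. The pads swing forward as they close: fully open they stand 13 mm farther back than shut.
Start: joints at [-1.405, 0.313, 0.046, 1.304, 0, 1.431], TCP at [0.173, -0.548, 0.25] pointing down, gripper open.
Joint ranges: [-2.76, 2.76], [-0.86, 1.69], [-1.03, 1.26], [-2.2, 2.34], [-1.47, 1.5], [-3.14, 3.14]. Speed limits (rad/s): [2.57, 2.57, 3.14, 3.14, 3.14, 3.14].

### API

Orientations are given as a unit quaternion [w, x, y, z].
In Python, from workcell import env gives the robot as it stands. The module is installed in compiled form; this text tells all that it offers.
- The arm moves only by the tool carry_out, never from a script. Its argument "steps" is a list of rows, each a list of 7 numbers: the gripper command: -1 is shut, 1 is fully open, values between are in proportion, then the shift along the tool's x, y, z in m, then the turn, a rotation vector about the tool's x, y, z in rad. A call has 1 to 20 rows; each row shifts and turns the commanded pose from where the row before left it, along the tool's axes as they then stand; what a row does not reach is not made up. A row lasts 1/8 s, in which the tool goes at most 62.5 mm and 10.7 degrees, less where a joint would pass 70% of its speed; a pose out of reach is approached as far as the arm can. A call with a gripper value outside its range is refused whole. The fingers move at their own pace and stop on an object; "grip_force" is the grip in N (left out, the last holds). Time passes only in rows, so rows that do not move let the fingers close. It gives the time, the measured TCP pose, the force and the opening at its end, in the units of the state.
- env.get_state(): the state, without advancing time (a new reading comes with each control period).
- env.read_camera(name): name is "scene" or "side" or "wrist"; returns a dict with "color" (420x560x3 uint8, red, green, blue), "K" (3x3 intrinsics, pixels), "dist" ([k1, k2, p1, p2, k3] as OpenCV has them; the pictures are not rectified), "R" (3x3) and "t" (3): a world point X has camera coordinates R X + t. Camera axes: x right, y down, z forward; pixel columns grow to the right and rows downward; lengths in m; the calibration is good to about 2 mm. A picture is of the moment at which its call begins. There is no depth.
- env.hand_in(): hands the job in, once; it reports no verdict.
The state is a dict: "clock": time; "joint_pos": joint angles; "qvel": joint speeds; "tau": joint torques, N m; "tcp_pos": TCP position; "orientation": TCP orientation; "wrist_force": force on the tool from outside, world axes, zero at the start; "ft_torque": the same for the moment, N m; "finger_gap": finger opening in m.
Only numpy, scipy, OpenCV 4.12 (cv2) and the standard library are available. Lean on these libraries where they do the work, as an engineer would, in place of code of your own. Each camera call takes 0.05 s, during which the arm holds its last target. There are 200 camera calls.

### The job

After watering, the three little potted plants were put back on each other's saucers. Put every pot on the saucer of its own colour, upright and in the middle; park one on the cork mat meanwhile, because the wet pots must not stand on the bare table top. Set them down gently, leave the saucers where they are, and do not knock the clock, the mister or the mug.

Things in the scene. Friction and masses are not known exactly. Their poses are not given: they have to be found in the camera images.
- terracotta_pot: Orange-brown clay pot, round and tapered, with a barrel cactus. 52 mm high; foot 41 mm across; a plain rim band 56 to 57 mm across from 34 mm up to the top: grip it across this band, fingertips outside the pot. The plant reaches 71 mm above the underside (74 with its flower) and stays inside the rim. About 0.22 kg. Origin: centre of the underside, z up.
- blue_pot: Cobalt-blue square glazed planter with straight sides, 50 x 50 mm, 52 mm high, sides along its x and y axes, with a spiky green plant (top 70 mm above the underside, inside the sides). Grip across two opposite faces. About 0.24 kg. Origin: centre of the underside, z up.
- charcoal_pot: Dark grey stoneware pot, a straight round cylinder 52 mm across and 52 mm high, with a pale grey-green rosette (top 68 mm above the underside, inside the rim). About 0.25 kg. Origin: centre of the underside, z up.
- terracotta_saucer: Loose round orange-brown clay saucer, 96 mm across, rim 13 mm high, flat inner floor about 78 mm across and 6 mm above its underside. 0.25 kg. Origin: centre of the underside, on the table (z = 0). At the start one of the other pots stands on it.
- blue_saucer: Loose square cobalt-blue saucer, 94 x 94 mm, rim 13 mm high and 4 mm thick, flat inner floor 86 x 86 mm, 6 mm above its underside. 0.25 kg. Origin: centre of the underside, on the table. At the start one of the other pots stands on it. A pot may stand in it at any turn.
- charcoal_saucer: Loose round dark grey saucer, the same size as the terracotta one: 96 mm across, rim 13 mm high, flat inner floor about 78 mm across and 6 mm above its underside. 0.25 kg. Origin: centre of the underside, on the table. At the start one of the other pots stands on it.
- cork_mat: Square cork mat, 110 x 110 mm, 8 mm thick, fixed to the table and empty at the start: the one free spot where a wet pot may wait. Origin: centre of the underside, z up.
- alarm_clock: Bystander: loose alarm clock with a round cream dial in a bronze case, 92 mm wide, about 50 mm deep with its feet, 138 mm high with its ring; dial faces its -x. It stands at one outer side of the pots. Origin: on the table under its middle.
- plant_mister: Bystander: loose amber spray bottle with a black head, 60 mm across, 127 mm high. It stands at the other outer side. Origin: centre of its underside.
- mug: Bystander: loose off-white mug in the middle, among the pots, 72 mm across and 75 mm high, its handle towards its +y (to about 65 mm from the axis). Origin: centre of its underside. Apart from the entries listed here, nothing on the table that is higher than 10 mm lies within 80 mm of a straight line between any two pots, saucers or the mat.

How it is judged:
By the outcome, as a careful person would: the job done as asked, in the order asked, and still so for the second after the job is handed in, with the robot touching nothing.
It also fails if it takes over 99 s, if anything falls off the work surface, if the arm or the gripper's body presses on something with over 40 N, if the wrist force passes 120 N, or if a joint passes its speed limit or range.

## Working session

There is one attempt and no reset: what is moved stays moved. The work goes in short steps, Python scripts to look and compute and a tool call to move; the robot and the scene stay as the last step left them, time stands still between calls to the robot, and variables do not carry over. Pictures are saved under pics/ and viewed, about 12 in all and at most 16, crops included, and the job is handed in when it is done.

Besides the shell and the picture viewer there is one more tool, called by a JSON object that holds its "method" and its "body", one argument or row to a line. carry_out: Moves the arm, as the interface text tells. Its arguments: {"type":"object","properties":{"steps":{"type":"array","items":{"type":"array","items":{"type":"number"}}},"grip_force":{"type":"number"}},"required":["steps"]}

```bash
mkdir -p pics; cat > h.py <<'E'
import numpy as np, cv2
from workcell import env
def snap(cam,fn=None):
    d=env.read_camera(cam)
    if fn: cv2.imwrite('pics/'+fn,d['color'][:,:,::-1])
    for k in('K','dist','R','t'): d[k]=np.array(d[k],float)
    return d
def ray(d,uv):
    p=cv2.undistortPoints(np.array(uv,float).reshape(-1,1,2),d['K'],d['dist']).reshape(-1,2)
    v=np.c_[p,np.ones(len(p))]@d['R']; return -d['R'].T@d['t'],v
def onz(d,uv,z):
    c,v=ray(d,uv); return c+v*((z-c[2])/v[:,2])[:,None]
def proj(d,X):
    return cv2.projectPoints(np.array(X,float).reshape(-1,3),cv2.Rodrigues(d['R'])[0],d['t'],d['K'],d['dist'])[0].reshape(-1,2)
def tri(d1,u1,d2,u2):
    c1,v1=ray(d1,u1);c2,v2=ray(d2,u2)
    A=np.c_[v1[0],-v2[0]];s=np.linalg.lstsq(A,c2-c1,rcond=None)[0]
    a=c1+s[0]*v1[0];b=c2+s[1]*v2[0]
    return (a+b)/2,np.linalg.norm(a-b)
E
python3 - <<'E'
from h import *
for c in('scene','side','wrist'):
    d=snap(c,c+'0.png'); print(c,(-d['R'].T@d['t']).round(3),d['R'][2].round(2))
s=env.get_state();print(s)
E
```

```text
scene [1.119 0.151 0.79 ] [-0.6  -0.14 -0.79]
side [0.349 0.694 0.705] [ 0.23 -0.7  -0.67]
wrist [ 0.236 -0.528  0.372] [-0.25 -0.08 -0.97]
{'clock': 0.15, 'joint_pos': array([-1.40462124e+00,  3.13833340e-01,  4.52688758e-02,  1.30359335e+00,
        2.10538289e-05,  1.43119566e+00]), 'qvel': array([ 9.63129995e-04, -2.20378591e-03,  2.05859503e-03, -6.26121201e-05,
        2.34810320e-03, -2.22538744e-04]), 'tau': array([ 2.23474679e-03, -4.81062806e+01,  2.98817521e+01,  1.39641014e-02,
       -1.89680719e-05, -1.46489378e-05]), 'tcp_pos': array([ 0.17303354, -0.54799154,  0.24962243]), 'orientation': array([-4.82462195e-04,  8.06545852e-01, -5.91171147e-01, -4.80367656e-04]), 'wrist_force': array([-0.01794982,  0.67149037, -0.51034186]), 'ft_torque': array([ 0.0257293 ,  0.03302359, -0.00363672]), 'finger_gap': 0.08528060723573824}
```

View pics/scene0.png

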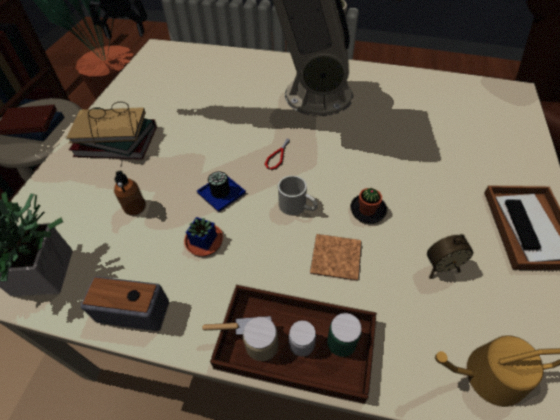

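View pics/side0.png

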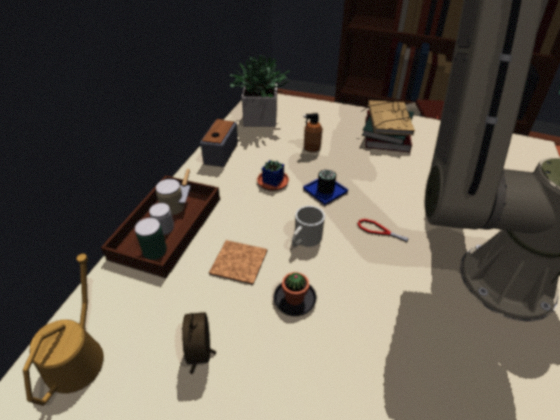

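Both views show the charcoal pot on the blue saucer (scene 220,188; side 327,183), the blue pot on the terracotta saucer (202,236; 273,174) and the terracotta pot on the charcoal saucer (369,203; 295,290). The mat is at (337,257; 239,262) and the mug at (291,196; 309,226).

```bash
python3 - <<'E'
from h import *
a=snap('scene');b=snap('side')
P=dict(char_top=((219,178),(327,178)),blue_top=((202,228),(273,166)),terr_top=((371,195),(294,283)),blue_sauc=((221,192),(326,189)),terr_sauc=((203,240),(273,181)),char_sauc=((369,209),(295,297)),mat=((337,257),(239,262)),mugtop=((293,186),(310,217)),clock=((449,255),(197,338)),mister=((130,195),(313,136)))
for k,(u,v) in P.items():
    X,e=tri(a,[u],b,[v]);print(k,X.round(3),round(e,4),'r',round(np.hypot(*X[:2]),3))
for n,u in dict(handle=(313,205)).items(): print(n,onz(a,[u],.04).round(3))
E
```

```text
char_top [ 0.49  -0.177  0.052] 0.0061 r 0.521
blue_top [ 0.65  -0.166  0.059] 0.0045 r 0.671
terr_top [0.471 0.211 0.061] 0.0041 r 0.516
blue_sauc [ 0.493 -0.18   0.005] 0.0032 r 0.525
terr_sauc [ 0.65  -0.173  0.003] 0.0014 r 0.673
char_sauc [0.47  0.211 0.009] 0.0035 r 0.515
mat [0.626 0.152 0.002] 0.0025 r 0.644
mugtop [0.49  0.017 0.071] 0.0009 r 0.491
clock [0.605 0.393 0.061] 0.0024 r 0.722
mister [ 0.587 -0.387  0.047] 0.0001 r 0.703
handle [[0.514 0.073 0.04 ]]
```

View pics/wrist0.png

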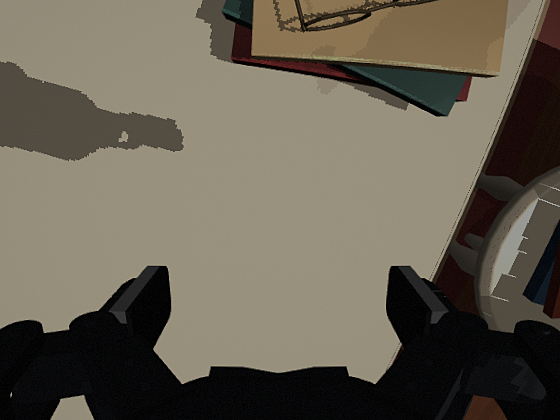

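The wrist view shows only the table, books (370,40) and the fingers. Its image x runs along tool x and image y along tool +y. I'll move above the charcoal and blue pots for a close look.

{"method": "carry_out", "body": {
  "steps": [
    [1, -0.0217, -0.0415, -0.0025, 0, 0, 0],
    [1, -0.0217, -0.0415, -0.0025, 0, 0, 0],
    [1, -0.0217, -0.0415, -0.0025, 0, 0, 0],
    [1, -0.0217, -0.0415, -0.0025, 0, 0, 0],
    [1, -0.0217, -0.0415, -0.0025, 0, 0, 0],
    [1, -0.0217, -0.0415, -0.0025, 0, 0, 0],
    [1, -0.0217, -0.0415, -0.0025, 0, 0, 0],
    [1, -0.0217, -0.0415, -0.0025, 0, 0, 0],
    [1, -0.0217, -0.0415, -0.0025, 0, 0, 0],
    [1, -0.0217, -0.0415, -0.0025, 0, 0, 0],
    [1, -0.0217, -0.0415, -0.0025, 0, 0, 0],
    [1, -0.0217, -0.0415, -0.0025, 0, 0, 0],
    [1, 0, 0, 0, 0, 0, -0.158],
    [1, 0, 0, 0, 0, 0, -0.158],
    [1, 0, 0, 0, 0, 0, -0.158],
    [1, 0, 0, 0, 0, 0, -0.158],
    [1, 0, 0, 0, 0, 0, -0.158],
    [1, 0, 0, 0, 0, 0, -0.158],
    [1, 0, 0, 0, 0, 0, -0.158],
    [1, 0, 0, 0, 0, 0, -0.158]
  ]
}}

```text
clock: 2.75
tcp_pos: [0.5695, -0.1501, 0.2801]
orientation: [-0.0, 1.0, 0.002, -0.0]
wrist_force: [-0.2, -0.1, -0.4]
finger_gap: 0.0853
```

```bash
python3 - <<'E'
from h import *
import pickle
d=snap('wrist','wA.png');pickle.dump(d,open('wA.pkl','wb'));s=env.get_state();print(s['tcp_pos'].round(4),s['orientation'].round(4),s['joint_pos'].round(2),s['wrist_force'].round(2))
print(d['K'].round(1),d['dist'])
for n,X in dict(char=(.49,-.178,.058),blue=(.65,-.168,.058)).items():print(n,proj(d,X).round())
E
```

```text
[ 0.5695 -0.1501  0.2801] [-0.0e+00  1.0e+00  4.4e-03 -2.0e-04] [-0.39  0.34  0.15  1.39 -0.    1.17] [ 0.88  0.59 -1.01]
[[366.2   0.  278.2]
 [  0.  366.2 211.9]
 [  0.    0.    1. ]] [-0.10053035  0.          0.          0.          0.        ]
char [[196. 213.]]
blue [[360. 204.]]
```

View pics/wA.png

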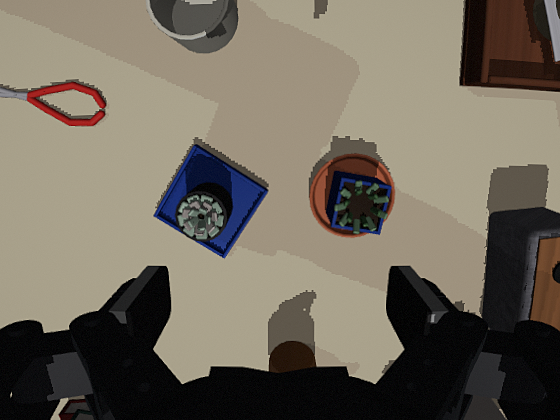

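The wrist view shows the blue saucer as a diamond with corners (197,141), (268,185), (223,257) and (154,213), holding the charcoal pot, top about (202,213). The blue pot, top about (360,205), stands in the terracotta saucer, about (352,195). I'll segment this, then take a second wrist view for heights.

{"method": "carry_out", "body": {
  "steps": [
    [1, 0, -0.03, 0, 0, 0, 0],
    [1, 0, -0.03, 0, 0, 0, 0],
    [1, 0, -0.03, 0, 0, 0, 0],
    [1, 0, 0, 0, 0, 0, 0],
    [1, 0, 0, 0, 0, 0, 0]
  ]
}}

```text
clock: 3.42
tcp_pos: [0.5698, -0.0604, 0.2802]
orientation: [0.0, 1.0, -0.001, 0.0]
wrist_force: [0.6, -0.6, -0.1]
finger_gap: 0.0854
```

```bash
cat > m.py <<'E'
from h import *
import pickle
def biggest(m):
    m=cv2.morphologyEx(m.astype(np.uint8),cv2.MORPH_OPEN,np.ones((2,2)))
    c=max(cv2.findContours(m,cv2.RETR_EXTERNAL,cv2.CHAIN_APPROX_NONE)[0],key=cv2.contourArea)
    return cv2.convexHull(c).reshape(-1,2)
def masks(d):
    h,s,v=[x.astype(int) for x in cv2.split(cv2.cvtColor(d['color'],cv2.COLOR_RGB2HSV))]
    return dict(blue=(h>108)&(h<130)&(s>120),orange=((h<12)|(h>172))&(s>110)&(v>50),green=(s<120)&(h>35)&(h<100)&(v>40))
def win(m,c,r):
    w=np.zeros(m.shape,bool);x,y=[int(i) for i in c];w[max(0,y-r):y+r,max(0,x-r):x+r]=1;return m&w
E
python3 - <<'E'
from m import *
A=pickle.load(open('wA.pkl','rb'));B=snap('wrist','wB.png');pickle.dump(B,open('wB.pkl','wb'))
res={}
for n,d in(('A',A),('B',B)):
    M=masks(d);r={}
    cs=proj(d,(.493,-.18,.013))[0];ct=proj(d,(.65,-.172,.013))[0];cb=proj(d,(.65,-.168,.058))[0];cc=proj(d,(.49,-.178,.058))[0]
    hb=biggest(win(M['blue'],cs,75)); r['bsauc']=cv2.minAreaRect(onz(d,hb,.013)[:,:2].astype(np.float32)); 
    ho=biggest(win(M['orange']|M['blue'],ct,60)); r['tsauc']=cv2.minEnclosingCircle(onz(d,biggest(win(M['orange'],ct,60)),.013)[:,:2].astype(np.float32))
    hp=biggest(win(M['blue'],cb,55)); r['bpot@top']=cv2.minAreaRect(onz(d,hp,.058)[:,:2].astype(np.float32))
    for k,v in r.items(): print(n,k,np.round(v[0],4),np.round(v[1],4),v[2:] )
    res[n]=r
    o=d['color'].copy()
    for hh,c in((hb,(255,255,0)),(hp,(0,255,0)),(biggest(win(M['orange'],ct,60)),(255,0,255))): cv2.polylines(o,[hh],True,c,1)
    cv2.imwrite(f'pics/seg{n}.png',cv2.resize(o[100:330,100:450,::-1],None,fx=2,fy=2))
E
```

```text
A bsauc [ 0.4962 -0.1794] [0.0947 0.0928] (57.12596893310547,)
A tsauc [ 0.652  -0.1712] 0.0475 ()
A bpot@top [ 0.6484 -0.1681] [0.055  0.0581] (80.43407440185547,)
B bsauc [ 0.4967 -0.1782] [0.0966 0.0931] (57.25703048706055,)
B tsauc [ 0.652  -0.1707] 0.0474 ()
B bpot@top [ 0.6486 -0.162 ] [0.0657 0.0598] (81.06895446777344,)
```

View pics/segB.png

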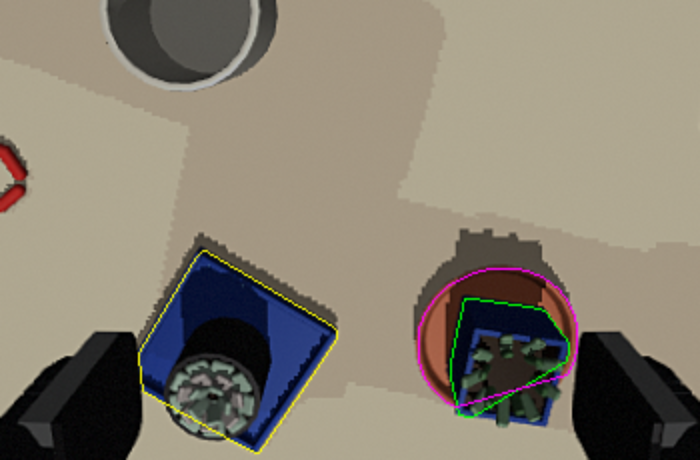

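The saucer outlines fit well in both views; the pot mask picks up a shaded wall, so I'll pick its rim corners by eye. I'll view crop A for the matching points.

View pics/segA.png

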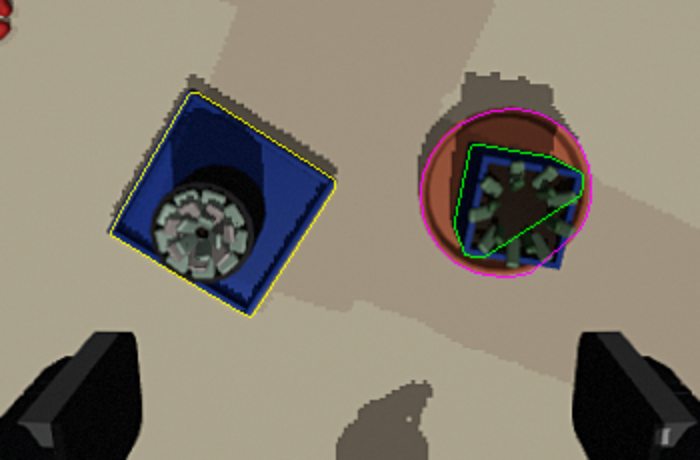

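{"method": "carry_out", "body": {
  "steps": [
    [1, -0.003, -0.035, 0, 0, 0, 0],
    [1, -0.003, -0.035, 0, 0, 0, 0],
    [1, -0.003, -0.035, 0, 0, 0, 0],
    [1, -0.003, -0.035, 0, 0, 0, 0],
    [1, 0, 0, 0, 0, 0, 0],
    [1, 0, 0, 0, 0, 0, 0]
  ]
}}

```text
clock: 4.22
tcp_pos: [0.5581, 0.079, 0.2802]
orientation: [0.0, 1.0, -0.001, 0.0]
wrist_force: [0.1, -0.4, -0.6]
finger_gap: 0.0855
```

```bash
python3 - <<'E'
from m import *
A=pickle.load(open('wA.pkl','rb'));B=pickle.load(open('wB.pkl','rb'))
for n,u,v in(('blue',(360.5,205.5),(356,287.5)),('char',(201,215.5),(206.5,297))):
    print(n,*tri(A,[u],B,[v]),onz(A,[u],.058),onz(B,[v],.058))
c=np.array([(478,153),(582,166),(562,268),(462,258)])/2+100;X=onz(A,c,.058)[:,:2].astype(np.float32);print(X,cv2.minAreaRect(X))
c=np.array([(471,329),(567,336),(551,424),(459,412)])/2+100;print(cv2.minAreaRect(onz(B,c,.058)[:,:2].astype(np.float32)))
cs=lambda d:None
d=snap('wrist','wC.png');pickle.dump(d,open('wC.pkl','wb'))
E
```

```text
blue [ 0.65205246 -0.17081539  0.0532399 ] 0.0007881062452619119 [[ 0.65053627 -0.16961955  0.058     ]] [[ 0.65134301 -0.16846114  0.058     ]]
char [ 0.4939046  -0.18163627  0.05316722] 0.0004124936078342109 [[ 0.49475118 -0.18030567  0.058     ]] [[ 0.49517548 -0.1790297   0.058     ]]
[[ 0.62819034 -0.1412644 ]
 [ 0.6789413  -0.14716022]
 [ 0.67306954 -0.19880365]
 [ 0.6226427  -0.19365548]] ((0.6508193016052246, -0.1701498031616211), (0.052683982998132706, 0.05108965188264847), 83.95552825927734)
((0.6514292359352112, -0.17005279660224915), (0.051175639033317566, 0.05024293065071106), 84.99600219726562)
```

{"method": "carry_out", "body": {
  "steps": [
    [1, -0.003, -0.03, 0, 0, 0, 0],
    [1, -0.003, -0.03, 0, 0, 0, 0],
    [1, -0.003, -0.03, 0, 0, 0, 0],
    [1, 0, 0, 0, 0, 0, 0],
    [1, 0, 0, 0, 0, 0, 0]
  ]
}}

```text
clock: 4.9
tcp_pos: [0.5493, 0.1687, 0.2802]
orientation: [0.0, 1.0, -0.001, -0.0]
wrist_force: [0.4, 0.0, 0.6]
finger_gap: 0.0853
```

```bash
python3 - <<'E'
from m import *
C=pickle.load(open('wC.pkl','rb'));d=snap('wrist');pickle.dump(d,open('wD.pkl','wb'))
ims=[]
for D in(C,d):
    p=proj(D,(.47,.21,.03))[0];q=proj(D,(.626,.152,.008))[0];print(p,q)
    c=((p+q)/2).astype(int);y=max(0,c[1]-75);x=max(0,c[0]-150);print('crop',x,y)
    ims.append(cv2.resize(D['color'][y:y+150,x:x+300,::-1],None,fx=2,fy=2,interpolation=cv2.INTER_CUBIC))
cv2.imwrite('pics/CD.png',np.vstack(ims));print(env.get_state()['tcp_pos'])
E
```

```text
[185.54044373  46.808736  ] [341.99574677 107.64511747]
crop 113 2
[198.6446818  140.07752386] [347.03964088 191.49001671]
crop 122 90
[0.54926889 0.16858103 0.28018815]
```

View pics/CD.png

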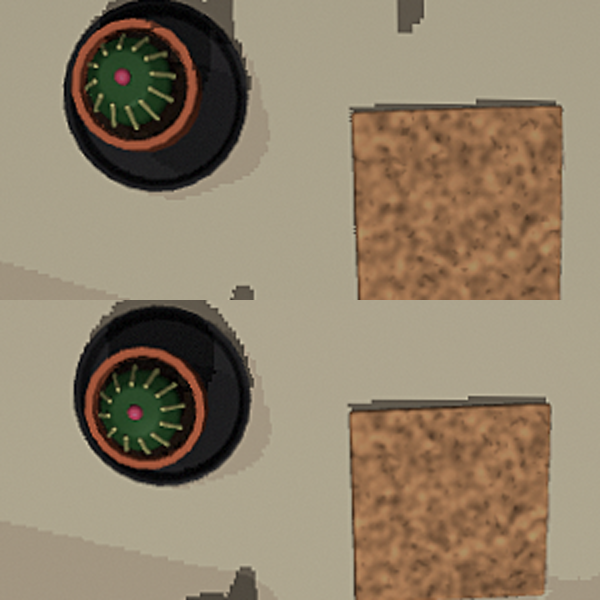

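The crop shows the terracotta pot rim centred at about (136,85) in C and (145,108) in D. The charcoal saucer is at (163,96) in D, and the mat is empty with corners (351,108) and (549,104) in D.

```bash
python3 - <<'E'
from m import *
C=pickle.load(open('wC.pkl','rb'));D=pickle.load(open('wD.pkl','rb'))
f=lambda o,p:np.array(p)/2+o
oc,od=np.array((113,2)),np.array((122,90))
for n,u,v,z in(('terr',(136.5,85),(145,108),.058),('csauc',(156,100),(163.5,96.5),.013),('matTL',(352,110),(351,108),.008),('matTR',(561,106),(549,104),.008)):
    u=f(oc,u);v=f(od,v);X,e=tri(C,[u],D,[v]);print(n,X.round(4),round(e,4),onz(C,[u],z).round(4),onz(D,[v],z).round(4))
print('mat',onz(D,[f(od,(351,108)),f(od,(549,104)),f(od,(545,297))],.008).round(4))
print('rim dia',np.ptp(onz(D,[f(od,(84,108)),f(od,(206,108))],.058)[:,0]))
for n,d in(('C',C),('D',D)):
    g=d['color'].max(2);c=proj(d,(.47,.21,.013))[0]
    try:
        h=biggest(win(g<45,c,58));print(n,cv2.minEnclosingCircle(onz(d,h,.013)[:,:2].astype(np.float32)))
    except Exception as e:print(e)
E
```

```text
terr [0.4714 0.2079 0.0536] 0.0008 [[0.4729 0.2072 0.058 ]] [[0.4719 0.2082 0.058 ]]
csauc [4.688e-01 2.099e-01 2.000e-04] 0.0009 [[0.4713 0.2078 0.013 ]] [[0.4719 0.2107 0.013 ]]
matTL [0.5708 0.2033 0.0026] 0.0006 [[0.5703 0.2025 0.008 ]] [[0.5708 0.2038 0.008 ]]
matTR [0.6785 0.2062 0.0055] 0.0003 [[0.6779 0.2059 0.008 ]] [[0.6775 0.2064 0.008 ]]
mat [[0.5708 0.2038 0.008 ]
 [0.6775 0.2064 0.008 ]
 [0.6837 0.0969 0.008 ]]
rim dia 0.05769984442280501
C ((0.4711751341819763, 0.20917253196239471), 0.047019992023706436)
D ((0.47116321325302124, 0.20961347222328186), 0.04694453254342079)
```

{"method": "carry_out", "body": {
  "steps": [
    [1, -0.0193, -0.0099, 0, 0, 0, 0],
    [1, -0.0193, -0.0099, 0, 0, 0, 0],
    [1, -0.0193, -0.0099, 0, 0, 0, 0],
    [1, -0.0193, -0.0099, 0, 0, 0, 0],
    [1, 0, 0, 0.03, 0, 0, 0],
    [1, 0, 0, 0.03, 0, 0, 0],
    [1, 0, 0, 0.03, 0, 0, 0],
    [1, 0, 0, 0.03, 0, 0, 0],
    [1, 0, 0, 0.03, 0, 0, 0],
    [1, 0, 0, 0.03, 0, 0, 0],
    [1, 0, 0, 0.02, 0, 0, 0],
    [1, 0, 0, 0, 0, 0, 0]
  ]
}}

```text
clock: 6.45
tcp_pos: [0.47, 0.2093, 0.079]
orientation: [0.001, 1.0, -0.0, -0.002]
wrist_force: [-1.1, 0.3, 0.2]
finger_gap: 0.0853
```

```bash
python3 - <<'E'
from h import *
d=snap('wrist','wE.png');print(env.get_state()['tcp_pos'],env.get_state()['wrist_force'])
E
```

```text
[0.47101607 0.2095641  0.08013409] [ 0.46620094 -0.13083124  0.61936448]
```

View pics/wE.png

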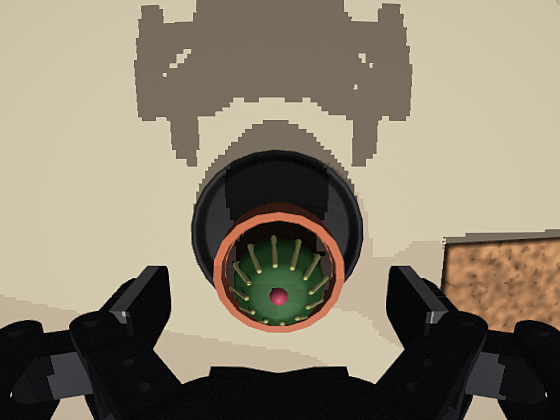

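The pot rim, centre (280,272), sits midway between the fingertips, so I'll lower and grip.

{"method": "carry_out", "body": {
  "grip_force": 30,
  "steps": [
    [1, 0, 0, 0.012, 0, 0, 0],
    [1, 0, 0, 0.012, 0, 0, 0],
    [1, 0, 0, 0.01, 0, 0, 0],
    [1, 0, 0, 0, 0, 0, 0],
    [-1, 0, 0, 0, 0, 0, 0],
    [-1, 0, 0, 0, 0, 0, 0],
    [-1, 0, 0, 0, 0, 0, 0],
    [-1, 0, 0, 0, 0, 0, 0],
    [-1, 0, 0, 0, 0, 0, 0],
    [-1, 0, 0, 0, 0, 0, 0],
    [-1, 0, 0, 0, 0, 0, 0],
    [-1, 0, 0, 0, 0, 0, 0]
  ]
}}

```text
clock: 8.0
tcp_pos: [0.472, 0.2097, 0.0468]
orientation: [-0.0, 1.0, -0.0, 0.0]
wrist_force: [-2.0, 1.0, 5.0]
finger_gap: 0.0554
```

{"method": "carry_out", "body": {
  "steps": [
    [-1, 0, 0, -0.006, 0, 0, 0],
    [-1, 0, 0, -0.014, 0, 0, 0],
    [-1, 0, 0, -0.02, 0, 0, 0],
    [-1, 0, 0, -0.02, 0, 0, 0],
    [-1, 0.016, 0.006, 0, 0, 0, 0],
    [-1, 0.026, 0.01, 0, 0, 0, 0],
    [-1, 0.026, 0.01, 0, 0, 0, 0],
    [-1, 0.026, 0.01, 0, 0, 0, 0],
    [-1, 0.026, 0.01, 0, 0, 0, 0],
    [-1, 0.02, 0.007, 0, 0, 0, 0],
    [-1, 0.015, 0.005, 0, 0, 0, 0],
    [-1, 0, 0, 0, 0, 0, 0],
    [-1, 0, 0, 0, 0, 0, 0]
  ]
}}

```text
clock: 9.62
tcp_pos: [0.626, 0.1512, 0.1054]
orientation: [0.0, 1.0, -0.001, -0.001]
wrist_force: [-0.8, 0.2, -3.2]
finger_gap: 0.0554
```

{"method": "carry_out", "body": {
  "steps": [
    [-1, 0, 0, 0.02, 0, 0, 0],
    [-1, 0, 0, 0.02, 0, 0, 0],
    [-1, 0, 0, 0.008, 0, 0, 0],
    [-1, 0, 0, 0.004, 0, 0, 0],
    [-1, 0, 0, 0.002, 0, 0, 0],
    [-1, 0, 0, 0.001, 0, 0, 0],
    [-1, 0, 0, 0, 0, 0, 0]
  ]
}}

```text
clock: 10.5
tcp_pos: [0.627, 0.1514, 0.0517]
orientation: [0.0, 1.0, -0.001, 0.0]
wrist_force: [-0.1, -0.3, -3.2]
finger_gap: 0.0557
```

```bash
python3 - <<'E'
from h import *
for i in range(4): snap('side');s=env.get_state();print(s['tcp_pos'].round(4),s['wrist_force'].round(2))
E
```

```text
[0.627  0.1514 0.0517] [ 0.21 -0.18 -2.9 ]
[0.627  0.1514 0.0516] [-0.59 -0.88 -2.93]
[0.6269 0.1514 0.0516] [ 0.33  0.24 -2.66]
[0.6268 0.1514 0.0515] [ 0.06 -0.12 -3.21]
```

{"method": "carry_out", "body": {
  "steps": [
    [-1, 0, 0, 0.001, 0, 0, 0],
    [-1, 0, 0, 0.001, 0, 0, 0],
    [-1, 0, 0, 0.0007, 0, 0, 0],
    [-1, 0, 0, 0, 0, 0, 0]
  ]
}}

```text
clock: 11.2
tcp_pos: [0.6267, 0.1514, 0.0488]
orientation: [0.0, 1.0, -0.001, 0.0]
wrist_force: [-1.2, -0.3, 0.4]
finger_gap: 0.0556
```

{"method": "carry_out", "body": {
  "steps": [
    [0, 0, 0, 0, 0, 0, 0],
    [0.6, 0, 0, 0, 0, 0, 0],
    [1, 0, 0, 0, 0, 0, 0],
    [1, 0, 0, 0, 0, 0, 0],
    [1, 0, 0, 0, 0, 0, 0],
    [1, 0, 0, 0, 0, 0, 0],
    [1, 0, 0, -0.02, 0, 0, 0],
    [1, 0, 0, -0.03, 0, 0, 0],
    [1, 0, 0, -0.03, 0, 0, 0],
    [1, 0, 0, -0.03, 0, 0, 0],
    [1, 0, 0, -0.02, 0, 0, 0],
    [1, -0.02, 0.05, 0, 0, 0, 0],
    [1, -0.02, 0.05, 0, 0, 0, 0],
    [1, -0.02, 0.05, 0, 0, 0, 0],
    [1, -0.02, 0.05, 0, 0, 0, 0],
    [1, -0.02, 0.05, 0, 0, 0, 0],
    [1, -0.02, 0.05, 0, 0, 0, 0],
    [1, -0.012, 0.031, 0, 0, 0, 0],
    [1, 0, 0, 0, 0, 0, 0],
    [1, 0, 0, 0, 0, 0, 0]
  ]
}}

```text
clock: 13.7
tcp_pos: [0.4945, -0.1791, 0.1786]
orientation: [-0.0, 1.0, -0.001, 0.0]
wrist_force: [-0.2, 0.7, 0.3]
finger_gap: 0.0857
```

```bash
python3 - <<'E'
from h import *
d=snap('wrist','wF.png');s=env.get_state();print(s['tcp_pos'],s['joint_pos'].round(2))
b=snap('side')
o=np.hstack([cv2.resize(d['color'][100:400,80:480],(400,300)),cv2.resize(b['color'][180:330,150:350],(400,300))])
cv2.imwrite('pics/F.png',o[:,:,::-1])
E
```

```text
[ 0.4946044  -0.17869712  0.17860082] [-0.5   0.25 -0.22  1.1   0.    1.07]
```

View pics/F.png

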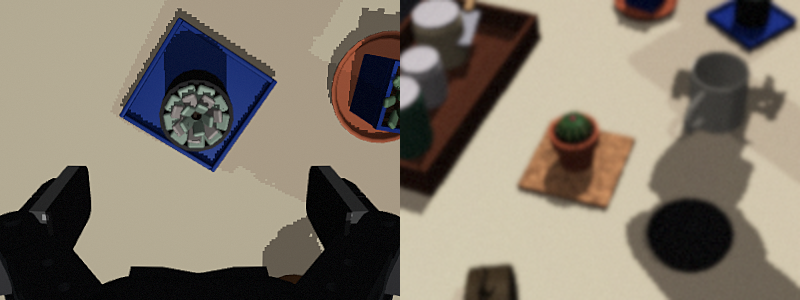

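The side crop shows the cactus pot upright on the mat. In the wrist crop the charcoal rim, centre (197,117), is centred between the jaws.

{"method": "carry_out", "body": {
  "steps": [
    [1, 0, 0, 0.03, 0, 0, 0],
    [1, 0, 0, 0.03, 0, 0, 0],
    [1, 0, 0, 0.03, 0, 0, 0],
    [1, 0, 0, 0.02, 0, 0, 0],
    [1, 0, 0, 0.016, 0, 0, 0],
    [1, 0, 0, 0.01, 0, 0, 0],
    [1, 0, 0, 0, 0, 0, 0],
    [1, 0, 0, 0, 0, 0, 0],
    [-1, 0, 0, 0, 0, 0, 0],
    [-1, 0, 0, 0, 0, 0, 0],
    [-1, 0, 0, 0, 0, 0, 0],
    [-1, 0, 0, 0, 0, 0, 0],
    [-1, 0, 0, 0, 0, 0, 0],
    [-1, 0, 0, 0, 0, 0, 0],
    [-1, 0, 0, 0, 0, 0, 0],
    [-1, 0, 0, 0, 0, 0, 0]
  ]
}}

```text
clock: 15.8
tcp_pos: [0.4946, -0.1797, 0.0433]
orientation: [0.0, 1.0, -0.001, 0.0]
wrist_force: [-1.6, 0.1, 5.5]
finger_gap: 0.0511
```

{"method": "carry_out", "body": {
  "steps": [
    [-1, 0, 0, -0.006, 0, 0, 0],
    [-1, 0, 0, -0.014, 0, 0, 0],
    [-1, 0, 0, -0.025, 0, 0, 0],
    [-1, 0, 0, -0.025, 0, 0, 0],
    [-1, 0, 0, -0.025, 0, 0, 0],
    [-1, 0, 0, -0.025, 0, 0, 0],
    [-1, -0.001, -0.02, 0, 0, 0, 0],
    [-1, -0.0024, -0.04, 0, 0, 0, 0],
    [-1, -0.0024, -0.04, 0, 0, 0, 0],
    [-1, -0.0024, -0.04, 0, 0, 0, 0],
    [-1, -0.0024, -0.04, 0, 0, 0, 0],
    [-1, -0.0024, -0.04, 0, 0, 0, 0],
    [-1, -0.0024, -0.04, 0, 0, 0, 0],
    [-1, -0.0024, -0.04, 0, 0, 0, 0],
    [-1, -0.0024, -0.04, 0, 0, 0, 0],
    [-1, -0.0022, -0.029, 0, 0, 0, 0],
    [-1, -0.001, -0.02, 0, 0, 0, 0],
    [-1, 0, 0, 0, 0, 0, 0],
    [-1, 0, 0, 0, 0, 0, 0]
  ]
}}

```text
clock: 18.18
tcp_pos: [0.4704, 0.2095, 0.1619]
orientation: [0.0, 1.0, -0.0, -0.001]
wrist_force: [0.7, -0.2, -2.9]
finger_gap: 0.051
```

{"method": "carry_out", "body": {
  "steps": [
    [-1, 0, 0, 0.03, 0, 0, 0],
    [-1, 0, 0, 0.03, 0, 0, 0],
    [-1, 0, 0, 0.03, 0, 0, 0],
    [-1, 0, 0, 0.015, 0, 0, 0],
    [-1, 0, 0, 0.006, 0, 0, 0],
    [-1, 0, 0, 0.003, 0, 0, 0],
    [-1, 0, 0, 0.001, 0, 0, 0],
    [-1, 0, 0, 0.001, 0, 0, 0],
    [-1, 0, 0, 0.001, 0, 0, 0],
    [-1, 0, 0, 0, 0, 0, 0]
  ]
}}

```text
clock: 19.42
tcp_pos: [0.4714, 0.2096, 0.0457]
orientation: [0.0, 1.0, -0.0, 0.0]
wrist_force: [0.3, 0.1, -2.8]
finger_gap: 0.0508
```

{"method": "carry_out", "body": {
  "steps": [
    [-1, 0, 0, 0.0008, 0, 0, 0],
    [-1, 0, 0, 0.0008, 0, 0, 0],
    [-1, 0, 0, 0.0004, 0, 0, 0],
    [-1, 0, 0, 0, 0, 0, 0]
  ]
}}

```text
clock: 19.92
tcp_pos: [0.4713, 0.2095, 0.0435]
orientation: [0.0, 1.0, -0.001, -0.0]
wrist_force: [-0.2, 0.3, -2.6]
finger_gap: 0.0509
```

{"method": "carry_out", "body": {
  "steps": [
    [-1, 0, 0, 0.0004, 0, 0, 0],
    [-1, 0, 0, 0.0003, 0, 0, 0],
    [-1, 0, 0, 0, 0, 0, 0]
  ]
}}

```text
clock: 20.3
tcp_pos: [0.4714, 0.2096, 0.0433]
orientation: [0.0, 1.0, -0.0, 0.0]
wrist_force: [-2.9, -0.4, 4.3]
finger_gap: 0.0509
```

{"method": "carry_out", "body": {
  "steps": [
    [0, 0, 0, 0, 0, 0, 0],
    [0.6, 0, 0, 0, 0, 0, 0],
    [1, 0, 0, 0, 0, 0, 0],
    [1, 0, 0, 0, 0, 0, 0],
    [1, 0, 0, 0, 0, 0, 0],
    [1, 0, 0, -0.02, 0, 0, 0],
    [1, 0, 0, -0.03, 0, 0, 0],
    [1, 0, 0, -0.03, 0, 0, 0],
    [1, 0, 0, -0.04, 0, 0, 0],
    [1, 0.0225, 0.0475, 0, 0, 0, 0],
    [1, 0.0225, 0.0475, 0, 0, 0, 0],
    [1, 0.0225, 0.0475, 0, 0, 0, 0],
    [1, 0.0225, 0.0475, 0, 0, 0, 0],
    [1, 0.0225, 0.0475, 0, 0, 0, 0],
    [1, 0.0225, 0.0475, 0, 0, 0, 0],
    [1, 0.0225, 0.0475, 0, 0, 0, 0],
    [1, 0.0225, 0.0475, 0, 0, 0, 0],
    [1, 0, 0, 0, 0, 0, 0.1],
    [1, 0, 0, 0, 0, 0, 0],
    [1, 0, 0, 0, 0, 0, 0]
  ]
}}

```text
clock: 22.8
tcp_pos: [0.6507, -0.17, 0.1628]
orientation: [-0.0, 0.999, -0.049, -0.0]
wrist_force: [1.1, 0.4, -0.3]
finger_gap: 0.0855
```

```bash
python3 - <<'E'
from m import *
d=snap('wrist','wG.png');s=env.get_state();print(s['tcp_pos'],s['joint_pos'].round(2))
pickle.dump(d,open('wG.pkl','wb'))
b=snap('scene')
M=masks(d);c=proj(d,(.652,-.171,.013))[0];print(cv2.minEnclosingCircle(onz(d,biggest(win(M['orange'],c,95)),.013)[:,:2].astype(np.float32)))
o=np.hstack([cv2.resize(d['color'][80:380,80:480],(400,300)),cv2.resize(b['color'][130:280,250:450],(400,300))])
cv2.imwrite('pics/G.png',o[:,:,::-1])
E
```

```text
[ 0.65079826 -0.16982568  0.16296236] [-0.37  0.54  0.17  1.21 -0.    1.3 ]
((0.6520748734474182, -0.17093217372894287), 0.047254715114831924)
```

View pics/G.png

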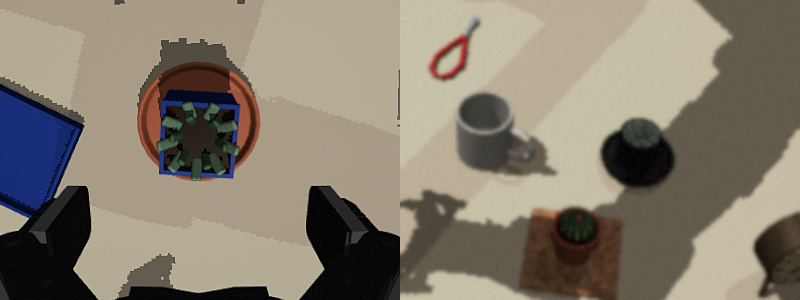

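The charcoal pot stands in its saucer (scene crop 638,150). The blue pot is square to the jaws and centred (199,139), so I'll descend and grip.

{"method": "carry_out", "body": {
  "steps": [
    [1, 0, 0, 0.03, 0, 0, 0],
    [1, 0, 0, 0.03, 0, 0, 0],
    [1, 0, 0, 0.03, 0, 0, 0],
    [1, 0, 0, 0.02, 0, 0, 0],
    [1, 0, 0, 0.01, 0, 0, 0],
    [1, 0, 0, 0, 0, 0, 0],
    [1, 0, 0, 0, 0, 0, 0],
    [-1, 0, 0, 0, 0, 0, 0],
    [-1, 0, 0, 0, 0, 0, 0],
    [-1, 0, 0, 0, 0, 0, 0],
    [-1, 0, 0, 0, 0, 0, 0],
    [-1, 0, 0, 0, 0, 0, 0],
    [-1, 0, 0, 0, 0, 0, 0],
    [-1, 0, 0, 0, 0, 0, 0],
    [-1, 0, 0, 0, 0, 0, 0]
  ]
}}

```text
clock: 24.78
tcp_pos: [0.6514, -0.1708, 0.0438]
orientation: [0.0, 0.999, -0.051, 0.001]
wrist_force: [-1.0, 0.4, 6.3]
finger_gap: 0.0503
```

```bash
python3 - <<'E'
from h import *
s=env.get_state();print(s['tcp_pos'].round(4),s['wrist_force'].round(1),s['orientation'])
R=np.array([[np.cos(.1),-np.sin(.1)],[-np.sin(.1),-np.cos(.1)]]) # cols tool x,y in world
def t(dx): return R.T@np.array(dx)
print(t((.4965-.651,-.179+.170)))
E
```

```text
[ 0.6514 -0.1708  0.0438] [-1.   0.4  6.3] [ 2.77313872e-04  9.98723772e-01 -5.05014392e-02  5.96114639e-04]
[-0.15282964  0.0243793 ]
```

{"method": "carry_out", "body": {
  "steps": [
    [-1, 0, 0, -0.006, 0, 0, 0],
    [-1, 0, 0, -0.014, 0, 0, 0],
    [-1, 0, 0, -0.02, 0, 0, 0],
    [-1, 0, 0, -0.02, 0, 0, 0],
    [-1, -0.0134, 0.0015, 0, 0, 0, 0],
    [-1, -0.025, 0.004, 0, 0, 0, 0],
    [-1, -0.025, 0.004, 0, 0, 0, 0],
    [-1, -0.025, 0.004, 0, 0, 0, 0],
    [-1, -0.025, 0.004, 0, 0, 0, 0],
    [-1, -0.025, 0.004, 0, 0, 0, 0],
    [-1, -0.015, 0.002, 0, 0, 0, 0],
    [-1, 0, 0, 0, 0, 0, 0],
    [-1, 0, 0, 0, 0, 0, 0]
  ]
}}

```text
clock: 26.4
tcp_pos: [0.4971, -0.1789, 0.1033]
orientation: [0.0, 0.999, -0.05, 0.001]
wrist_force: [-0.3, -1.0, -3.1]
finger_gap: 0.0505
```

```bash
python3 - <<'E'
from m import *
d=snap('wrist','wH.png');s=env.get_state();print(s['tcp_pos'],s['wrist_force'].round(1))
pickle.dump(d,open('wH.pkl','wb'))
E
```

```text
[ 0.4971664  -0.17880818  0.10321352] [ 0.6 -0.6 -3.3]
```

View pics/wH.png

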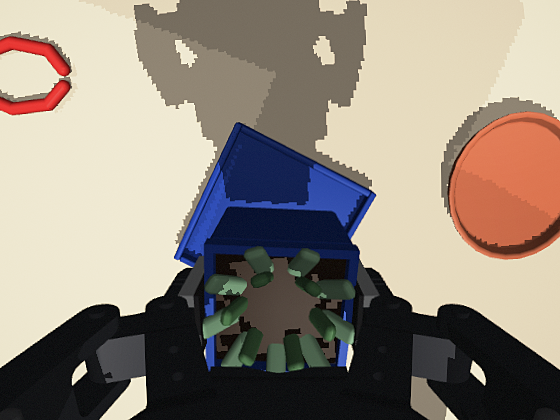

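The blue pot hangs level in the jaws over the blue saucer, visible corners (238,124), (374,191) and (175,260). The terracotta saucer is empty at (512,185). A quick check of the saucer centre before lowering.

```bash
python3 - <<'E'
from m import *
d=pickle.load(open('wH.pkl','rb'))
X=onz(d,[(374,191),(175,260),(238,124)],.013);print(X.round(4),X[:2].mean(0))
print('pot top corners',onz(d,[(206,246),(357,247)],.0593+.0523).round(4))
E
```

```text
[[ 0.5571 -0.1632  0.013 ]
 [ 0.4312 -0.1947  0.013 ]
 [ 0.4815 -0.1164  0.013 ]] [ 0.49417047 -0.17893749  0.013     ]
pot top corners [[ 0.4764 -0.1532  0.1116]
 [ 0.5263 -0.1587  0.1116]]
```

{"method": "carry_out", "body": {
  "steps": [
    [-1, 0, 0, 0.02, 0, 0, 0],
    [-1, 0, 0, 0.02, 0, 0, 0],
    [-1, 0, 0, 0.01, 0, 0, 0],
    [-1, 0, 0, 0.004, 0, 0, 0],
    [-1, 0, 0, 0.002, 0, 0, 0],
    [-1, 0, 0, 0.001, 0, 0, 0],
    [-1, 0, 0, 0, 0, 0, 0]
  ]
}}

```text
clock: 27.32
tcp_pos: [0.4963, -0.1787, 0.0463]
orientation: [0.0, 0.999, -0.05, 0.0]
wrist_force: [-0.5, 0.2, -3.9]
finger_gap: 0.0498
```

{"method": "carry_out", "body": {
  "steps": [
    [-1, -0.001, 0, 0.001, 0, 0, 0],
    [-1, 0, 0, 0.0008, 0, 0, 0],
    [-1, 0, 0, 0.0005, 0, 0, 0],
    [-1, 0, 0, 0, 0, 0, 0],
    [-1, 0, 0, 0, 0, 0, 0]
  ]
}}

```text
clock: 27.95
tcp_pos: [0.4949, -0.1784, 0.0438]
orientation: [0.0, 0.999, -0.05, 0.0]
wrist_force: [-1.2, 0.3, 1.8]
finger_gap: 0.05
```

{"method": "carry_out", "body": {
  "steps": [
    [0, 0, 0, 0, 0, 0, 0],
    [0.6, 0, 0, 0, 0, 0, 0],
    [1, 0, 0, 0, 0, 0, 0],
    [1, 0, 0, 0, 0, 0, 0],
    [1, 0, 0, 0, 0, 0, 0],
    [1, 0, 0, -0.02, 0, 0, 0],
    [1, 0, 0, -0.03, 0, 0, 0],
    [1, 0, 0, -0.03, 0, 0, 0],
    [1, 0, 0, -0.04, 0, 0, 0],
    [1, 0, 0, 0, 0, 0, -0.1],
    [1, 0.0188, -0.0471, 0, 0, 0, 0],
    [1, 0.0188, -0.0471, 0, 0, 0, 0],
    [1, 0.0188, -0.0471, 0, 0, 0, 0],
    [1, 0.0188, -0.0471, 0, 0, 0, 0],
    [1, 0.0188, -0.0471, 0, 0, 0, 0],
    [1, 0.0188, -0.0471, 0, 0, 0, 0],
    [1, 0.0188, -0.0471, 0, 0, 0, 0],
    [1, 0, 0, 0, 0, 0, 0],
    [1, 0, 0, 0, 0, 0, 0]
  ]
}}

```text
clock: 30.32
tcp_pos: [0.6265, 0.1511, 0.1631]
orientation: [0.0, 1.0, -0.0, -0.0]
wrist_force: [0.3, -0.9, -0.0]
finger_gap: 0.0854
```

```bash
python3 - <<'E'
from m import *
d=snap('wrist');s=env.get_state();print(s['tcp_pos'])
h,sa,v=[x.astype(int) for x in cv2.split(cv2.cvtColor(d['color'],cv2.COLOR_RGB2HSV))]
b=snap('scene')
cv2.imwrite('pics/I.png',np.hstack([cv2.resize(d['color'][80:380,80:480],(400,300)),cv2.resize(b['color'][160:260,170:303],(400,300))])[:,:,::-1])
print(proj(d,[(.6267,.150,.060)]))
E
```

```text
[0.62645471 0.15044651 0.16328313]
[[277.34303219 221.58965762]]
```

View pics/I.png

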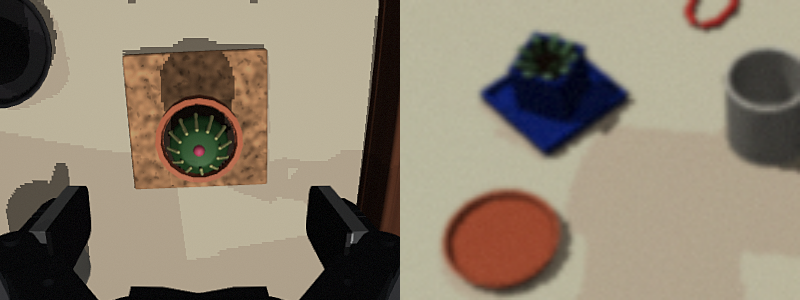

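The blue pot stands in its saucer, the terracotta saucer is empty, and the cactus pot on the mat is centred between the jaws at (200,138). I'll grip it.

{"method": "carry_out", "body": {
  "steps": [
    [1, 0, -0.001, 0.03, 0, 0, 0],
    [1, 0, 0, 0.03, 0, 0, 0],
    [1, 0, 0, 0.03, 0, 0, 0],
    [1, 0, 0, 0.015, 0, 0, 0],
    [1, 0, 0, 0.0085, 0, 0, 0],
    [1, 0, 0, 0, 0, 0, 0],
    [1, 0, 0, 0, 0, 0, 0],
    [-1, 0, 0, 0, 0, 0, 0],
    [-1, 0, 0, 0, 0, 0, 0],
    [-1, 0, 0, 0, 0, 0, 0],
    [-1, 0, 0, 0, 0, 0, 0],
    [-1, 0, 0, 0, 0, 0, 0],
    [-1, 0, 0, 0, 0, 0, 0],
    [-1, 0, 0, 0, 0, 0, 0],
    [-1, 0, 0, 0, 0, 0, 0]
  ]
}}

```text
clock: 32.3
tcp_pos: [0.6273, 0.1523, 0.0509]
orientation: [-0.0, 1.0, -0.0, 0.001]
wrist_force: [-1.3, -0.2, 5.4]
finger_gap: 0.0554
```

{"method": "carry_out", "body": {
  "steps": [
    [-1, 0, 0, -0.006, 0, 0, 0],
    [-1, 0, 0, -0.014, 0, 0, 0],
    [-1, 0, 0, -0.03, 0, 0, 0],
    [-1, 0, 0, -0.03, 0, 0, 0],
    [-1, 0.0017, 0.02, 0, 0, 0, 0],
    [-1, 0.003, 0.04, 0, 0, 0, 0],
    [-1, 0.003, 0.04, 0, 0, 0, 0],
    [-1, 0.003, 0.04, 0, 0, 0, 0],
    [-1, 0.003, 0.04, 0, 0, 0, 0],
    [-1, 0.003, 0.04, 0, 0, 0, 0],
    [-1, 0.003, 0.04, 0, 0, 0, 0],
    [-1, 0.003, 0.04, 0, 0, 0, 0],
    [-1, 0.002, 0.023, 0, 0, 0, 0],
    [-1, 0, 0, 0, 0, 0, 0],
    [-1, 0, 0, 0, 0, 0, 0]
  ]
}}

```text
clock: 34.17
tcp_pos: [0.6508, -0.1701, 0.1295]
orientation: [-0.0, 1.0, -0.0, -0.001]
wrist_force: [0.1, 0.4, -3.4]
finger_gap: 0.0554
```

{"method": "carry_out", "body": {
  "steps": [
    [-1, 0, 0, 0.03, 0, 0, 0],
    [-1, 0, 0, 0.03, 0, 0, 0],
    [-1, 0, 0, 0.01, 0, 0, 0],
    [-1, 0, 0, 0.005, 0, 0, 0],
    [-1, 0, 0, 0.002, 0, 0, 0],
    [-1, 0, 0, 0.001, 0, 0, 0],
    [-1, 0, 0, 0.001, 0, 0, 0],
    [-1, 0, 0, 0, 0, 0, 0],
    [-1, 0, 0, 0, 0, 0, 0]
  ]
}}

```text
clock: 35.3
tcp_pos: [0.6514, -0.171, 0.0513]
orientation: [0.0, 1.0, -0.001, 0.0]
wrist_force: [-0.4, 0.4, -1.8]
finger_gap: 0.0554
```

{"method": "carry_out", "body": {
  "steps": [
    [-1, 0, 0, 0.0008, 0, 0, 0],
    [-1, 0, 0, 0.0008, 0, 0, 0],
    [-1, 0, 0, 0.0005, 0, 0, 0],
    [-1, 0, 0, 0, 0, 0, 0],
    [-1, 0, 0, 0, 0, 0, 0]
  ]
}}

```text
clock: 35.92
tcp_pos: [0.6513, -0.1709, 0.049]
orientation: [0.0, 1.0, -0.001, -0.0]
wrist_force: [-0.5, -0.1, -1.7]
finger_gap: 0.0556
```

{"method": "carry_out", "body": {
  "steps": [
    [-1, 0, 0, 0.0004, 0, 0, 0],
    [-1, 0, 0, 0.0003, 0, 0, 0],
    [-1, 0, 0, 0, 0, 0, 0]
  ]
}}

```text
clock: 36.3
tcp_pos: [0.6513, -0.1709, 0.049]
orientation: [0.0, 1.0, -0.0, 0.0]
wrist_force: [-3.8, 0.7, 3.4]
finger_gap: 0.0555
```

{"method": "carry_out", "body": {
  "steps": [
    [0, 0, 0, 0, 0, 0, 0],
    [0.6, 0, 0, 0, 0, 0, 0],
    [1, 0, 0, 0, 0, 0, 0],
    [1, 0, 0, 0, 0, 0, 0],
    [1, 0, 0, 0, 0, 0, 0],
    [1, 0, 0, -0.02, 0, 0, 0],
    [1, 0, 0, -0.03, 0, 0, 0],
    [1, 0, 0, -0.04, 0, 0, 0],
    [1, 0, 0, -0.04, 0, 0, 0],
    [1, 0, 0, -0.04, 0, 0, 0],
    [1, 0, 0, -0.04, 0, 0, 0],
    [1, -0.02, -0.01, -0.02, 0, 0, 0],
    [1, -0.02, -0.01, 0, 0, 0, 0],
    [1, -0.02, -0.01, 0, 0, 0, 0],
    [1, -0.02, -0.01, 0, 0, 0, 0],
    [1, 0, 0, 0, 0, 0, 0],
    [1, 0, 0, 0, 0, 0, 0]
  ]
}}

```text
clock: 38.42
tcp_pos: [0.5719, -0.1311, 0.2785]
orientation: [0.0, 1.0, -0.001, 0.0]
wrist_force: [0.7, -1.2, -0.5]
finger_gap: 0.0857
```

```bash
python3 - <<'E'
from m import *
d=snap('wrist');s=env.get_state();print(s['tcp_pos'])
pickle.dump(d,open('wJ.pkl','wb'))
b=snap('scene');c=snap('side')
up=lambda im:cv2.resize(im,None,fx=2,fy=2,interpolation=cv2.INTER_CUBIC)
cv2.imwrite('pics/J.png',up(d['color'][130:280,120:450])[:,:,::-1])
L=np.hstack([b['color'][150:290,90:490][:, :],]);cv2.imwrite('pics/K.png',np.vstack([up(b['color'][145:285,95:495]),up(c['color'][120:270,0:400])*0+up(c['color'][110:260,160:560]) if 0 else up(c['color'][100:250,150:550])])[:,:,::-1])
M=masks(d)
cs=proj(d,(.4965,-.179,.013))[0];ct=proj(d,(.652,-.171,.013))[0]
print(cv2.minAreaRect(onz(d,biggest(win(M['blue'],cs,75)),.013)[:,:2].astype(np.float32)))
print(cv2.minEnclosingCircle(onz(d,biggest(win(M['orange'],ct,60)),.013)[:,:2].astype(np.float32)))
E
```

```text
[ 0.57206775 -0.13119529  0.27827277]
((0.4947217106819153, -0.18169528245925903), (0.10141105949878693, 0.09296517819166183), 57.3474235534668)
((0.6538025140762329, -0.17293992638587952), 0.04975908249616623)
```

View pics/J.png

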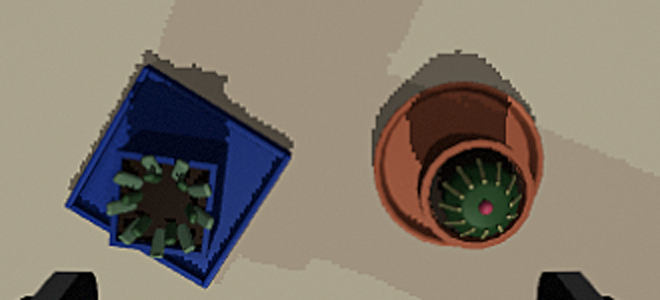

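View pics/K.png

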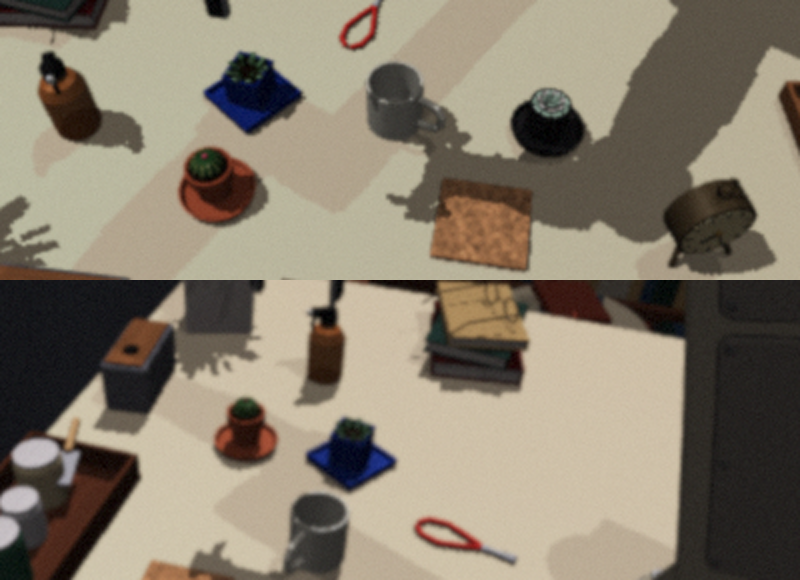

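All three pots are upright in their own saucers, and the mug, clock and mister stand where they were. One numeric centring check before handing in.

```bash
python3 - <<'E'
from m import *
d=pickle.load(open('wJ.pkl','rb'));f=lambda p:np.array(p)/2+(120,130)
print('blue pot',onz(d,f([(122,153),(215,158),(209,254),(110,245)]),.058).mean(0).round(4),'saucer',onz(d,f([(148,66),(293,153),(206,288),(67,206)]),.013).mean(0).round(4))
print('terr pot',onz(d,[f((474.5,193.5))],.058).round(4),'saucer',onz(d,[f((458.5,166))],.013).round(4))
E
```

```text
blue pot [ 0.4976 -0.1772  0.058 ] saucer [ 0.4963 -0.1786  0.013 ]
terr pot [[ 0.6508 -0.1723  0.058 ]] saucer [[ 0.6513 -0.1705  0.013 ]]
```

{"method": "carry_out", "body": {
  "steps": [
    [1, -0.012, -0.04, 0, 0, 0, 0],
    [1, -0.012, -0.04, 0, 0, 0, 0],
    [1, -0.012, -0.04, 0, 0, 0, 0],
    [1, -0.012, -0.04, 0, 0, 0, 0],
    [1, -0.012, -0.04, 0, 0, 0, 0],
    [1, -0.012, -0.04, 0, 0, 0, 0],
    [1, 0, -0.04, 0, 0, 0, 0],
    [1, 0, -0.03, 0, 0, 0, 0],
    [1, 0, 0, 0, 0, 0, 0],
    [1, 0, 0, 0, 0, 0, 0]
  ]
}}

```text
clock: 39.83
tcp_pos: [0.4999, 0.179, 0.278]
orientation: [0.0, 1.0, -0.0, -0.0]
wrist_force: [0.3, 0.3, -0.6]
finger_gap: 0.0853
```

```bash
python3 - <<'E'
from m import *
d=snap('wrist');print(env.get_state()['tcp_pos'])
c=proj(d,(.471,.2095,.03))[0].astype(int);y,x=max(0,c[1]-70),max(0,c[0]-70);print(x,y)
pickle.dump(d,open('wL.pkl','wb'))
cv2.imwrite('pics/L.png',cv2.resize(d['color'][y:y+140,x:x+140,::-1],None,fx=4,fy=4,interpolation=cv2.INTER_CUBIC))
E
```

```text
[0.49993694 0.17861686 0.27803608]
178 80
```

View pics/L.png

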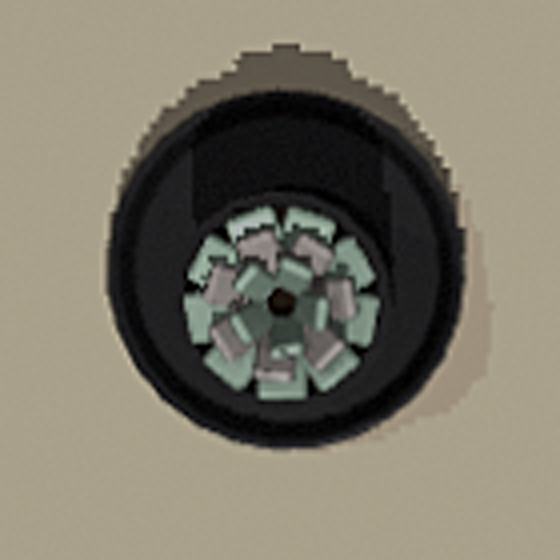

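The rosette is centred at about (282,303) in the crop and the charcoal saucer at (286,270), which fits a centred pot with parallax. I'll compute it and hand in.

```bash
python3 - <<'E'
from m import *
d=pickle.load(open('wL.pkl','rb'));f=lambda p:np.array(p)/4+(178,80)
p=onz(d,[f((282,303))],.062)[0];s=onz(d,[f((286,270))],.013)[0];print(p,s)
if np.hypot(*(p-s)[:2])<.006: print(env.hand_in())
E
```

```text
[0.47340117 0.20774997 0.062     ] [0.4706408  0.21107338 0.013     ]
the job is handed in; nothing more can be done
None
```

All three pots now stand on the saucer of their own colour. The job was handed in at about 40 s of the 99 s allowed, and no verdict was reported.

I parked the terracotta pot on the cork mat. I then moved the charcoal pot to the charcoal saucer, the blue pot to the blue saucer, and the terracotta pot to its own. Each pot was lowered in steps of 1 mm or less at the end until the wrist force showed contact of about 5 N or less.

**Centring:** the last wrist pictures put each pot close to the middle of its saucer.

| Pot | Distance from saucer centre |
|---|---|
| Blue | about 2 mm |
| Terracotta | about 2 mm |
| Charcoal | about 4 mm |

The charcoal figure rests on an assumed height for the middle of the rosette. The calibration is only good to about 2 mm.

**Saucers:** the hand-picked centres agree with the starting ones to about 2 mm.

**Bystanders:** the mug, clock and mister look unmoved in the views I took; I did not measure them again.

**Checks that disagreed:**
- The heights I measured from two views came out 3 to 13 mm lower than the text says. I used the text heights, and the contact heights then agreed with them.
- The last automatic saucer outlines were 2 to 3 mm off because the pots overlapped them. I used hand-picked corners and edges instead.

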